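Find the valve body with a loose piece inside by gentle shaking

TASK

One of the three sealed valve bodies in the black rack has a piece broken loose inside; they look alike, so lift them one at a time and rock or shake each gently along its length until you feel which one has something sliding inside, without letting the loose piece slam against its end. Put that one down gently and upright, fully seated in the red reject tray, and leave the two sound ones seated in their own places in the rack, as they were. Do not knock the parts about, turn them past 60 degrees, or disturb the other things on the table.

Things in the scene. Friction and masses are not known exactly. Their poses are not given: they have to be found in the camera images.
- valve_a: One of three sealed valve bodies that look alike: aluminium block 110 mm long (its x), 40 mm wide (y), 40 mm high (z), black end caps, a brass stub 16 mm across and 10 mm high on top, 32 mm from the middle towards +x. Origin: centre of the underside. 0.38 to 0.51 kg, which says nothing of its state. Grasp it across its width, at the middle of its length
- valve_b: Same as valve_a. All have a closed bore 92 mm long along x. In two of the three (any two) a 0.17 kg core sits tight in it; in the other it is a loose piece of 0.17 kg, 30 mm long, free to slide 31 mm either way from the middle, where it starts
- valve_c: Same as valve_a. A loose piece stays put while the body is level and moved smoothly; tipped lengthwise past about 20 degrees (25 for a moment is ample; brisk tipping past 40 makes it slam) it slides to the low end and stays there when level again. The moment about the body's y, body level, then differs by 0.10 N m between piece at one end and at the other; in a sound body by none
- rack: Fixed black rack plate, 12 mm thick, 320 mm wide (y), reaching from 73 mm on the -x side of its origin to 142 mm on the +x side, with three blue nests side by side along y. Origin: underside of the plate, below the middle nest; its x axis is along the bodies lying in it. Two loose sockets stand on it 120 mm towards +x from the nests, up to 50 mm above the table
- nest_1 (a point): Centre of the floor of nest 1 of the rack, 12 mm above the table, 100 mm from the next along y. A seated body's origin lies here. Blue cheeks 14 mm high, 6 mm thick stand 2 mm clear of its sides, 33 to 51 mm from the middle of its length; stops 14 mm high 3 mm beyond its ends. Its middle is free for fingers, down to the floor
- nest_2 (a point): Centre of the floor of nest 2 of the rack, 12 mm above the table, 100 mm from the next along y. A seated body's origin lies here. Blue cheeks 14 mm high, 6 mm thick stand 2 mm clear of its sides, 33 to 51 mm from the middle of its length; stops 14 mm high 3 mm beyond its ends. Its middle is free for fingers, down to the floor
- nest_3 (a point): Centre of the floor of nest 3 of the rack, 12 mm above the table, 100 mm from the next along y. A seated body's origin lies here. Blue cheeks 14 mm high, 6 mm thick stand 2 mm clear of its sides, 33 to 51 mm from the middle of its length; stops 14 mm high 3 mm beyond its ends. Its middle is free for fingers, down to the floor
- reject: Fixed red reject tray, 150 mm (x) by 100 mm (y), 12 mm thick, with one nest in yellow of the same shape as the rack's, along its x axis; empty at the start. Origin: centre of its underside
- reject_seat (a point): Centre of the floor of the tray's nest, 12 mm above the table. The origin of the rejected valve body belongs here, either end first
Mind the look-alikes: they are no part of the job. Leave any orange look-alike of the valve_b alone. Leave any pink look-alike of the valve_a alone.

How it is judged:
On the way:
1. the valve body with the loose piece has been lifted out of its nest (more than 20 mm) and rocked or shaken until the piece slid towards an end of its bore (((distance between slug_c0 and valve_a below 0.055 m and z of valve_a in the frame of rack above 0.035 m and (x of slug_c0 in the frame of valve_a above 0.018 m or x of slug_c0 in the frame of valve_a below -0.018 m)) or (distance between slug_c0 and valve_b below 0.055 m and z of valve_b in the frame of rack above 0.035 m and (x of slug_c0 in the frame of valve_b above 0.018 m or x of slug_c0 in the frame of valve_b below -0.018 m)) or (distance between slug_c0 and valve_c below 0.055 m and z of valve_c in the frame of rack above 0.035 m and (x of slug_c0 in the frame of valve_c above 0.018 m or x of slug_c0 in the frame of valve_c below -0.018 m)))), for 0.05 s.
At the end, for the whole second after the job is handed in: The valve body with the loose piece rests in the red tray: origin within 7 mm of the seat sideways, 4 mm in height, upright within 0.08 rad, along the nest within 0.1 rad. The two others rest in their own nests within 8 mm of their starts, upright within 0.08 rad, along the rack within 0.1 rad (((distance between slug_c0 and valve_a below 0.055 m and horizontal distance between valve_a and reject_seat below 0.007 m and z of valve_a in the frame of reject_seat between -0.004 and 0.004 m and angle between each of valve_a, valve_b, valve_c's own z axis and vertical below 0.08 rad and angle between the x axis of valve_a and the x axis of reject, either way round below 0.1 rad and distance of each of valve_b, valve_c from where it was at the start of the episode below 0.008 m and angle between the x axis of each of valve_b, valve_c and the x axis of rack, either way round below 0.1 rad) or (distance between slug_c0 and valve_b below 0.055 m and horizontal distance between valve_b and reject_seat below 0.007 m and z of valve_b in the frame of reject_seat between -0.004 and 0.004 m and angle between each of valve_b, valve_a, valve_c's own z axis and vertical below 0.08 rad and angle between the x axis of valve_b and the x axis of reject, either way round below 0.1 rad and distance of each of valve_a, valve_c from where it was at the start of the episode below 0.008 m and angle between the x axis of each of valve_a, valve_c and the x axis of rack, either way round below 0.1 rad) or (distance between slug_c0 and valve_c below 0.055 m and horizontal distance between valve_c and reject_seat below 0.007 m and z of valve_c in the frame of reject_seat between -0.004 and 0.004 m and angle between each of valve_c, valve_a, valve_b's own z axis and vertical below 0.08 rad and angle between the x axis of valve_c and the x axis of reject, either way round below 0.1 rad and distance of each of valve_a, valve_b from where it was at the start of the episode below 0.008 m and angle between the x axis of each of valve_a, valve_b and the x axis of rack, either way round below 0.1 rad)) and linear speed of each of valve_a, valve_b, valve_c below 0.02 m/s); the robot touches nothing.
It fails at once if the loose piece slams against the inside of its housing (more than 20 N; gentle rocking taps with up to 15) (contact force between slug_c0 and valve_a above 20 N or contact force between slug_c0 and valve_b above 20 N or contact force between slug_c0 and valve_c above 20 N).
It fails at once if a valve body is dropped or knocked on the rack or the tray (it meets them faster than 0.3 m/s) ((contact force between valve_a and rack above 2 N and linear speed of valve_a above 0.3 m/s) or (contact force between valve_a and reject above 2 N and linear speed of valve_a above 0.3 m/s) or (contact force between valve_b and rack above 2 N and linear speed of valve_b above 0.3 m/s) or (contact force between valve_b and reject above 2 N and linear speed of valve_b above 0.3 m/s) or (contact force between valve_c and rack above 2 N and linear speed of valve_c above 0.3 m/s) or (contact force between valve_c and reject above 2 N and linear speed of valve_c above 0.3 m/s)).
It fails at once if a valve body is pressed hard on the rack or the tray (more than 100 N) (contact force between any of valve_a, valve_b, valve_c and rack above 100 N or contact force between any of valve_a, valve_b, valve_c and reject above 100 N).
It fails at once if a valve body is turned past 60 degrees (angle between any of valve_a, valve_b, valve_c's own z axis and vertical above 1.05 rad).
It fails at once if another thing on the table is moved by more than 20 mm (distance of any of socket_a, socket_b, screwdriver, wrench, jar, can, tape, carton from where it was at the start of the episode above 0.02 m).
It also fails if it takes over 72 s, if anything falls off the work surface, if the arm or the gripper's body presses on something with over 40 N, if the wrist force passes 120 N, or if a joint passes its speed limit or range.

ROBOT

A 6-joint arm with a two-finger parallel gripper is mounted at the origin on the work surface. World frame = base frame: x ahead of the robot, y to its left, z up, the work surface at z = 0. Lengths are in m, angles in rad, forces in N, time in s.
With the tool pointing down it reaches from about 0.3 to 0.875 m from the base axis. Payload 6.4 kg.
Tool frame: the origin (TCP) lies midway between the tips of the shut fingers; the grasp point (between the pads) lies 19 mm behind it (ctrl.pinch_z is the distance from the TCP to the grasp point, in m); z points along the fingers, y is the line along which they close (so a half turn about z gives the same grasp; the last joint's range is limited). The gripper opens to 85 mm and grips with 20 to 120 N. Pads are 22 mm wide; open, the fingers measure 114 mm over their backs; the gripper's body (76 mm by 85 mm) begins 54 mm behind the grasp point. The pads swing forward as they close: fully open they stand 13 mm farther back than shut.
Start: joints at [-1.328, 0.181, 1.607, -0, 1.354, -0.206], TCP at [0.25, -0.518, 0.231] pointing down, gripper open.
Joint ranges: [-2.99, 2.99], [-0.89, 2.07], [0.3, 2.58], [-1.14, 4.28], [0, 2.63], [-3.12, 3.12]. Speed limits (rad/s): [2.57, 2.57, 3.01, 3.14, 3.14, 3.14].

INTERFACE

Orientations are given as a unit quaternion [w, x, y, z].
In Python, from bench import ctrl gives the robot as it stands.
- The arm moves only by the tool apply_moves, never from a script. Its argument "moves" is a list of rows, each an object with "jaw": the opening, from 0 (shut) to 1 (fully open); "offset": the shift along the tool's x, y, z in mm, a list of three; "rot": the turn, a rotation vector about the tool's x, y, z in degrees, a list of three. In form: [{"jaw": jaw, "offset": [dx, dy, dz], "rot": [ax, ay, az]}, ...]. A call has exactly 5 rows; each row shifts and turns the commanded pose from where the row before left it, along the tool's axes as they then stand; what a row does not reach is not made up. A row lasts 1/8 s, in which the tool goes at most 62.5 mm and 10.7 degrees, less where a joint would pass 70% of its speed; a pose out of reach is approached as far as the arm can. A call is refused whole if a number of a shift passes 62.5 or a number of a turn 10.7, either way. A call with a gripper value outside its range is refused whole. The fingers move at their own pace and stop on an object; the grip force is fixed at half the most. Time passes only in rows, so rows that do not move let the fingers close, or fill a call up. It gives the time, the measured TCP pose, the force, the opening and the grip force at its end, in the units of the state.
- ctrl.get_obs(): the state, without advancing time (a new reading comes with each control period).
- ctrl.camera(name): name is "scene" or "top"; returns (picture, depth): 480x640x3 uint8, red, green, blue; 480x640 float32, m along the optical axis (not along the pixel's ray), 0 where there is no reading.
- ctrl.camera_params(name): a dict with "K" (3x3 intrinsics, pixels), "cam_to_world" (4x4, takes a point from camera to world coordinates). Camera axes: x right, y down, z forward; pixel columns grow to the right and rows downward; lengths in m; the calibration is good to about 2 mm. A picture is of the moment at which its call begins. camera_params takes no time and is no camera call.
- ctrl.hand_in(): hands the job in; it is judged then, once.
Trained networks look in the newest picture that a camera, given by its name, has taken for a name from the list of things; names that differ only in an ending like _2 or _b are one class to them, and where a whole thing is asked for, a point or a joint stands for the part that bears it (a point fixed in the world has none). Each returns a list of dicts, best first, with "score" (0 to 1); they miss things now and then, are a little off and sometimes report something else, mostly with a low value. They report only what shows in the picture. A call takes as long as a camera call. They do not tell look-alikes from the thing itself.
- ctrl.outline_of(camera, target): "region" (480x640 bool, what is visible of it) and "position" ([column, row] in pixels, amid what is visible of it).
The state is a dict: "time_s": time; "q": joint angles; "dq": joint speeds; "joint_efforts": joint torques, N m; "eef_pos": TCP position; "eef_rot": TCP orientation; "wrist_force": force on the tool from outside, world axes, zero at the start; "torque": the same for the moment, N m; "opening": opening from 0.0 (shut) to 1.0 (fully open); "grasp_force": force on a finger pad.
Only numpy, scipy, OpenCV 4.12 (cv2) and the standard library are available. Lean on these libraries where they do the work, as an engineer would, in place of code of your own. Each camera call takes 0.05 s, during which the arm holds its last target. There are 200 camera calls.

## Working session

There is one attempt and no reset: what is moved stays moved. The work goes in short steps, Python scripts to look and compute and a tool call to move; the robot and the scene stay as the last step left them, time stands still between calls to the robot, and variables do not carry over. Pictures are saved under pics/ and viewed, at most 10 in all, crops included, and the job is handed in when it is done.

Besides the shell and the picture viewer there is one more tool, called after "Request:" in YAML: its name, and indented under it one key for each argument. apply_moves: Moves the arm, as the interface text tells. Its arguments: {"type":"object","properties":{"moves":{"type":"array"}},"required":["moves"]}

```bash
mkdir -p pics
python3 - <<'E'
from bench import ctrl
import cv2, numpy as np
o=ctrl.get_obs(); print({k:np.round(v,3) for k,v in o.items()}, ctrl.pinch_z)
for n in("top","scene"):
    p,d=ctrl.camera(n); cv2.imwrite(f"pics/{n}0.png",p[:,:,::-1]); np.save(f"{n}0.npy",d)
    P=ctrl.camera_params(n); print(n,np.round(P["K"],1).tolist(),np.round(P["cam_to_world"],3).tolist())
E
```

```text
{'time_s': np.float64(0.0), 'q': array([-1.328,  0.182,  1.608,  0.   ,  1.354, -0.206]), 'dq': array([ 0.   ,  0.   , -0.002, -0.001,  0.   ,  0.001]), 'joint_efforts': array([-0.0000e+00, -4.4487e+01, -3.5133e+01, -0.0000e+00,  9.0000e-03,
        0.0000e+00]), 'eef_pos': array([ 0.249, -0.517,  0.23 ]), 'eef_rot': array([-0.001,  0.975,  0.223, -0.   ]), 'wrist_force': array([-0.272, -0.209, -0.139]), 'torque': array([ 0.038, -0.017, -0.021]), 'grasp_force': np.float64(0.0), 'opening': np.float64(0.996)} 0.0187
top [[473.7, 0.0, 320.4], [0.0, 473.7, 232.6], [0.0, 0.0, 1.0]] [[0.035, -0.978, 0.204, 0.347], [-0.999, -0.034, 0.012, -0.033], [-0.005, -0.204, -0.979, 0.816], [0.0, 0.0, 0.0, 1.0]]
scene [[598.1, 0.0, 325.4], [0.0, 598.1, 238.8], [0.0, 0.0, 1.0]] [[-0.215, 0.745, -0.632, 1.111], [0.976, 0.15, -0.154, 0.105], [-0.02, -0.65, -0.76, 0.766], [0.0, 0.0, 0.0, 1.0]]
```

View pics/top0.png

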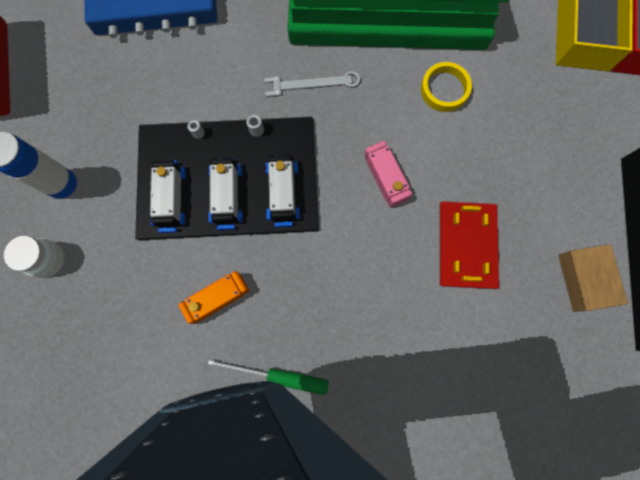

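View pics/scene0.png

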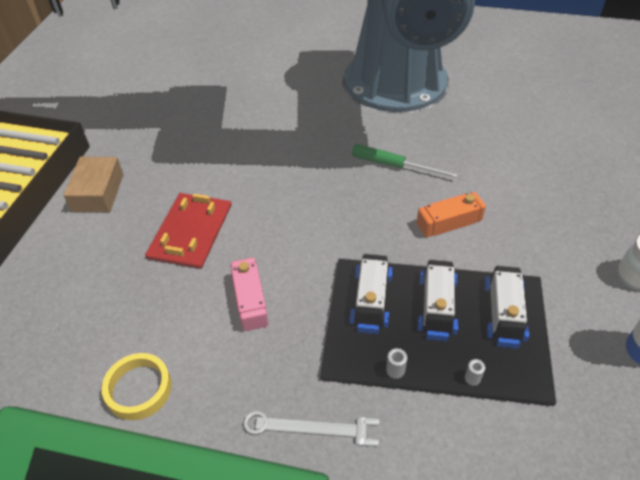

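Top picture: valve bodies at (166,193), (224,190), (282,187) in the black rack, sockets at (196,129) and (255,125), red tray at (469,245). Orange (213,297) and pink (388,173) are the look-alikes to leave alone.

```bash
cat > h.py <<'E'
from bench import ctrl
import cv2, numpy as np
from scipy.spatial.transform import Rotation as R
def world(cam,px,z):
    P=ctrl.camera_params(cam); T=np.array(P["cam_to_world"]); px=np.atleast_2d(px).astype(float)
    r=np.c_[px,np.ones(len(px))]@np.linalg.inv(P["K"]).T@T[:3,:3].T
    return T[:3,3]+r*((z-T[2,3])/r[:,2])[:,None]
def rect(cam,mask,z):
    m=mask.astype(np.uint8); n,l,s,_=cv2.connectedComponentsWithStats(m)
    k=1+np.argmax(s[1:,4]); c=max(cv2.findContours((l==k).astype(np.uint8),0,1)[0],key=len)[:,0]
    (c0,wh,a)=cv2.minAreaRect((world(cam,c,z)[:,:2]*1000).astype(np.float32)); return np.round(c0,1),np.round(wh,1),round(a,2)
E
cat > m.py <<'E'
from h import *
for cam in("top","scene"):
    p,_=ctrl.camera(cam); hsv=cv2.cvtColor(p,cv2.COLOR_RGB2HSV); H,S,V=[hsv[:,:,i].astype(int) for i in range(3)]
    red=((H<6)|(H>174))&(S>180)&(V>90)
    red[:, :60]=0; red[:100]=0
    yel=(H>20)&(H<33)&(S>130); 
    t=cv2.morphologyEx((red|yel).astype(np.uint8),cv2.MORPH_CLOSE,np.ones((5,5)))
    if cam=="top": t[:,:430]=0; t[:,510:]=0
    else: t[:,:140]=0; t[:,240:]=0; t[:190]=0;t[272:]=0
    print(cam,"tray",rect(cam,t,.012))
    # rack incl contents: dark box window
    w=(125,110,330,245) if cam=="top" else (318,250,560,405)
    g=np.zeros((480,640),np.uint8); g[w[1]:w[3],w[0]:w[2]]=1
    print(cam,"rack",rect(cam,cv2.morphologyEx(((V<45)&(g>0)).astype(np.uint8),cv2.MORPH_CLOSE,np.ones((9,9))),.012))
    br=((H>10)&(H<22)&(S>120)&(V>80)&(g>0)).astype(np.uint8)
    n,l,s,c=cv2.connectedComponentsWithStats(br)
    for i in range(1,n):
        if s[i,4]>25: print(" stub",c[i].round(1),s[i,4],(world(cam,c[i],.060)[0,:2]*1000).round(1))
    si=((V>130)&(S<60)&(g>0)).astype(np.uint8)
    n,l,s,c=cv2.connectedComponentsWithStats(si)
    for i in range(1,n):
        if s[i,4]>300: print(" top",c[i].round(1),s[i,4],rect(cam,l==i,.052))
E
python3 m.py
```

```text
top tray (array([ 502.9, -279.7]), array([ 96.8, 146.6]), 89.04)
top rack (array([610.2, 147.4]), array([212.7, 317. ]), 4.82)
 stub [279.7 164.9] 63 [618.2  49.1]
 stub [220.2 167.6] 65 [610.  148.8]
 stub [160.9 170.6] 57 [601.4 248.1]
 top [280.4 187.4] 981 (array([585.3,  46.7]), array([84.1, 38.3]), 5.22)
 top [220.7 190.6] 966 (array([576.5, 146.7]), array([83.5, 37.4]), 4.2)
 top [162.  193.1] 985 (array([568.3, 245.5]), array([84.2, 38.2]), 4.81)
scene tray (array([ 535.5, -264.2]), array([0.8, 6.9]), 88.93)
scene rack (array([612.8, 236.4]), array([58.5, 38.8]), 77.44)
 stub [370.1 296.5] 40 [617.3  47.3]
 stub [440.6 303.2] 46 [608.6 147. ]
 stub [512.7 310.2] 45 [600.3 246.5]
 top [454.5 283.4] 9674 (array([628.2, 159.2]), array([251.6, 369.5]), 11.45)
 top [388.6 396.5] 2548 (array([746.6, 134.1]), array([ 32. , 262.1]), 11.86)
```

Request:
apply_moves:
  moves:
    - {"jaw":1,"offset":[0,0,0],"rot":[0,0,10.5]}
    - {"jaw":1,"offset":[0,0,0],"rot":[0,0,10.5]}
    - {"jaw":1,"offset":[29.4,-41,0],"rot":[0,0,0]}
    - {"jaw":1,"offset":[29.4,-41,0],"rot":[0,0,0]}
    - {"jaw":1,"offset":[29.4,-41,0],"rot":[0,0,0]}

```text
time_s: 0.82
eef_pos: [0.3277, -0.3868, 0.231]
eef_rot: [-0.0, 0.999, 0.041, -0.0]
wrist_force: [1.4, 0.3, 0.6]
opening: 0.998
grasp_force: 0.0
```

Request:
apply_moves:
  moves:
    - {"jaw":1,"offset":[29.4,-41,0],"rot":[0,0,0]}
    - {"jaw":1,"offset":[29.4,-41,0],"rot":[0,0,0]}
    - {"jaw":1,"offset":[29.4,-41,0],"rot":[0,0,0]}
    - {"jaw":1,"offset":[29.4,-41,0],"rot":[0,0,0]}
    - {"jaw":1,"offset":[29.4,-41,0],"rot":[0,0,0]}

```text
time_s: 1.45
eef_pos: [0.4575, -0.1703, 0.2313]
eef_rot: [0.0, 0.999, 0.041, 0.0]
wrist_force: [0.7, -0.4, 0.3]
opening: 1.001
grasp_force: 0.0
```

Request:
apply_moves:
  moves:
    - {"jaw":1,"offset":[29.4,-41,22],"rot":[0,0,0]}
    - {"jaw":1,"offset":[29.4,-41,22],"rot":[0,0,0]}
    - {"jaw":1,"offset":[29.4,-41,22],"rot":[0,0,0]}
    - {"jaw":1,"offset":[29.4,-41,22],"rot":[0,0,0]}
    - {"jaw":0.8,"offset":[29.4,-41,22],"rot":[0,0,0]}

```text
time_s: 2.08
eef_pos: [0.5873, 0.0461, 0.1205]
eef_rot: [0.0, 0.999, 0.041, 0.0]
wrist_force: [0.5, -0.5, -1.4]
opening: 0.813
grasp_force: 0.0
```

Request:
apply_moves:
  moves:
    - {"jaw":0.8,"offset":[-2,0,40],"rot":[0,0,0]}
    - {"jaw":0.8,"offset":[0,0,35],"rot":[0,0,0]}
    - {"jaw":0.8,"offset":[0,0,20],"rot":[0,0,0]}
    - {"jaw":0.8,"offset":[0,0,8],"rot":[0,0,0]}
    - {"jaw":0.4,"offset":[0,0,0],"rot":[0,0,0]}

```text
time_s: 2.7
eef_pos: [0.585, 0.0441, 0.0186]
eef_rot: [0.0, 0.999, 0.041, 0.0]
wrist_force: [0.1, -0.2, 0.1]
opening: 0.604
grasp_force: 0.0
```

Request:
apply_moves:
  moves:
    - {"jaw":0.2,"offset":[0,0,0],"rot":[0,0,0]}
    - {"jaw":0,"offset":[0,0,0],"rot":[0,0,0]}
    - {"jaw":0,"offset":[0,0,0],"rot":[0,0,0]}
    - {"jaw":0,"offset":[0,0,0],"rot":[0,0,0]}
    - {"jaw":0,"offset":[0,0,0],"rot":[0,0,0]}

```text
time_s: 3.32
eef_pos: [0.5858, 0.0442, 0.0199]
eef_rot: [0.0, 0.999, 0.041, 0.001]
wrist_force: [-1.1, 0.3, 7.0]
opening: 0.457
grasp_force: 62.4
```

Request:
apply_moves:
  moves:
    - {"jaw":0,"offset":[0,0,-5],"rot":[0,0,0]}
    - {"jaw":0,"offset":[0,0,-20],"rot":[0,0,0]}
    - {"jaw":0,"offset":[0,0,-30],"rot":[0,0,0]}
    - {"jaw":0,"offset":[0,0,-20],"rot":[0,0,0]}
    - {"jaw":0,"offset":[0,0,-5],"rot":[0,0,0]}

```text
time_s: 3.95
eef_pos: [0.5857, 0.0443, 0.1004]
eef_rot: [0.0, 0.999, 0.041, 0.002]
wrist_force: [-0.1, 0.4, -5.4]
opening: 0.459
grasp_force: 62.2
```

```bash
cat > t.py <<'E'
from h import *
import sys
F=[];T=[];o=None
for i in range(8):
    ctrl.camera("top"); o=ctrl.get_obs()
    if i>1: F.append(o["wrist_force"]);T.append(o["torque"])
y=np.array([-np.sin(.084),np.cos(.084),0])
Ty=np.array(T)@y
print("t",round(o["time_s"],2),"F",np.mean(F,0).round(2),"T",np.mean(T,0).round(3),"Ty %.4f +- %.4f"%(Ty.mean(),Ty.std()),o["eef_pos"].round(4),round(o["opening"],3),R.from_quat(o["eef_rot"],scalar_first=True).as_matrix()[:,2].round(3))
E
python3 t.py
```

```text
t 4.35 F [-0.04  0.12 -4.72] T [ 0.012  0.013 -0.017] Ty 0.0120 +- 0.0544 [0.5839 0.0444 0.0972] 0.461 [-0.002  0.    -1.   ]
```

Request:
apply_moves:
  moves:
    - {"jaw":0,"offset":[0,0,0],"rot":[0,5,0]}
    - {"jaw":0,"offset":[0,0,0],"rot":[0,8,0]}
    - {"jaw":0,"offset":[0,0,0],"rot":[0,7,0]}
    - {"jaw":0,"offset":[0,0,0],"rot":[0,5,0]}
    - {"jaw":0,"offset":[0,0,0],"rot":[0,0,0]}

```text
time_s: 4.97
eef_pos: [0.582, 0.0447, 0.0966]
eef_rot: [-0.009, 0.976, 0.04, 0.214]
wrist_force: [0.7, 0.4, -5.8]
opening: 0.46
grasp_force: 62.3
```

Request:
apply_moves:
  moves:
    - {"jaw":0,"offset":[0,0,0],"rot":[0,0,0]}
    - {"jaw":0,"offset":[0,0,0],"rot":[0,-5,0]}
    - {"jaw":0,"offset":[0,0,0],"rot":[0,-8,0]}
    - {"jaw":0,"offset":[0,0,0],"rot":[0,-7,0]}
    - {"jaw":0,"offset":[0,0,0],"rot":[0,-5,0]}

```text
time_s: 5.6
eef_pos: [0.5869, 0.044, 0.0994]
eef_rot: [0.001, 0.999, 0.041, -0.001]
wrist_force: [0.3, 0.3, -3.9]
opening: 0.463
grasp_force: 62.2
```

```bash
sed -i 's/range(8)/range(14)/' t.py; python3 t.py
```

```text
t 6.3 F [-0.07  0.09 -4.87] T [ 0.013  0.013 -0.005] Ty 0.0116 +- 0.0540 [0.5846 0.0443 0.0985] 0.456 [ 0. -0. -1.]
```

Request:
apply_moves:
  moves:
    - {"jaw":0,"offset":[0,0,0],"rot":[0,-5,0]}
    - {"jaw":0,"offset":[0,0,0],"rot":[0,-8,0]}
    - {"jaw":0,"offset":[0,0,0],"rot":[0,-7,0]}
    - {"jaw":0,"offset":[0,0,0],"rot":[0,-4,0]}
    - {"jaw":0,"offset":[0,0,0],"rot":[0,0,0]}

```text
time_s: 6.92
eef_pos: [0.5853, 0.0444, 0.0971]
eef_rot: [0.008, 0.977, 0.04, -0.208]
wrist_force: [-0.2, -0.4, -4.2]
opening: 0.46
grasp_force: 62.3
```

Request:
apply_moves:
  moves:
    - {"jaw":0,"offset":[0,0,0],"rot":[0,0,0]}
    - {"jaw":0,"offset":[0,0,0],"rot":[0,5,0]}
    - {"jaw":0,"offset":[0,0,0],"rot":[0,8,0]}
    - {"jaw":0,"offset":[0,0,0],"rot":[0,7,0]}
    - {"jaw":0,"offset":[0,0,0],"rot":[0,4,0]}

```text
time_s: 7.55
eef_pos: [0.5834, 0.0445, 0.0994]
eef_rot: [0.0, 0.999, 0.041, 0.002]
wrist_force: [-0.3, 0.0, -4.6]
opening: 0.457
grasp_force: 62.2
```

```bash
python3 t.py
```

```text
t 8.25 F [ 0.13 -0.06 -5.08] T [-0.006 -0.01   0.011] Ty -0.0093 +- 0.0515 [0.5846 0.0444 0.098 ] 0.463 [-0.001  0.    -1.   ]
```

Request:
apply_moves:
  moves:
    - {"jaw":0,"offset":[0,0,10],"rot":[0,0,0]}
    - {"jaw":0,"offset":[0,0,30],"rot":[0,0,0]}
    - {"jaw":0,"offset":[0,0,25],"rot":[0,0,0]}
    - {"jaw":0,"offset":[0,0,9],"rot":[0,0,0]}
    - {"jaw":0,"offset":[0,0,5],"rot":[0,0,0]}

```text
time_s: 8.88
eef_pos: [0.584, 0.0444, 0.0198]
eef_rot: [-0.0, 0.999, 0.041, -0.001]
wrist_force: [-17.0, -0.2, 26.6]
opening: 0.455
grasp_force: 66.3
```

Request:
apply_moves:
  moves:
    - {"jaw":0,"offset":[0,0,1],"rot":[0,0,0]}
    - {"jaw":0.45,"offset":[0,0,0],"rot":[0,0,0]}
    - {"jaw":0.6,"offset":[0,0,0],"rot":[0,0,0]}
    - {"jaw":0.8,"offset":[0,0,0],"rot":[0,0,0]}
    - {"jaw":0.8,"offset":[0,0,-20],"rot":[0,0,0]}

```text
time_s: 9.5
eef_pos: [0.5836, 0.0445, 0.0379]
eef_rot: [-0.0, 0.999, 0.041, -0.001]
wrist_force: [0.7, 0.5, 0.6]
opening: 0.8
grasp_force: 0.0
```

Request:
apply_moves:
  moves:
    - {"jaw":0.8,"offset":[0,0,-40],"rot":[0,0,0]}
    - {"jaw":0.8,"offset":[0,0,-40],"rot":[0,0,0]}
    - {"jaw":0.8,"offset":[0,-40,0],"rot":[0,0,0]}
    - {"jaw":0.8,"offset":[0,-40,0],"rot":[0,0,0]}
    - {"jaw":0.8,"offset":[0,-20,20],"rot":[0,0,0]}

```text
time_s: 10.12
eef_pos: [0.5784, 0.1458, 0.1011]
eef_rot: [-0.0, 0.999, 0.042, 0.003]
wrist_force: [0.4, 0.2, 1.1]
opening: 0.799
grasp_force: 0.0
```

Run:
```python
from h import *
p,_=ctrl.camera("scene"); cv2.imwrite("pics/s1.png",cv2.resize(p[200:420,280:600,::-1],None,fx=2.4,fy=2.4))
```

```text
(no output)
```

View pics/s1.png

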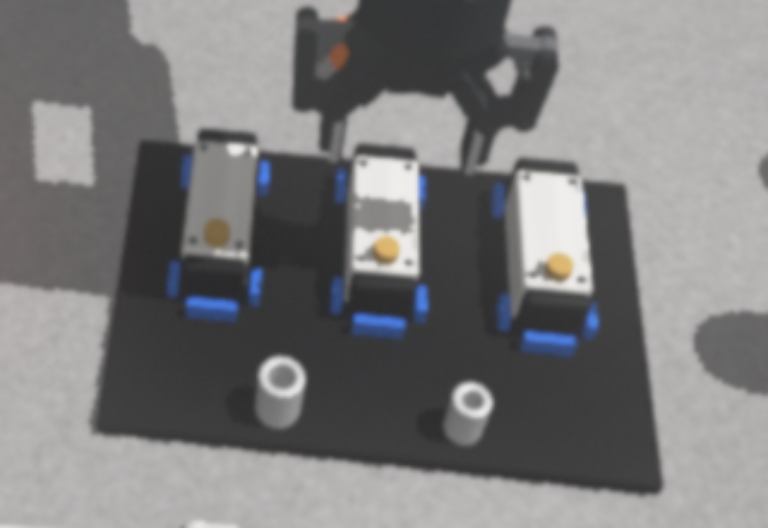

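First body is back down in its nest at (217,215) in the crop and looks level. The gripper is above the middle one at (385,220).

Request:
apply_moves:
  moves:
    - {"jaw":0.8,"offset":[-1,0,30],"rot":[0,0,0]}
    - {"jaw":0.8,"offset":[0,0,30],"rot":[0,0,0]}
    - {"jaw":0.8,"offset":[0,0,15],"rot":[0,0,0]}
    - {"jaw":0.8,"offset":[0,0,5],"rot":[0,0,0]}
    - {"jaw":0.4,"offset":[0,0,0],"rot":[0,0,0]}

```text
time_s: 10.8
eef_pos: [0.5758, 0.1437, 0.0186]
eef_rot: [0.0, 0.999, 0.041, 0.0]
wrist_force: [0.5, -0.9, -0.1]
opening: 0.604
grasp_force: 0.0
```

Request:
apply_moves:
  moves:
    - {"jaw":0.2,"offset":[0,0,0],"rot":[0,0,0]}
    - {"jaw":0,"offset":[0,0,0],"rot":[0,0,0]}
    - {"jaw":0,"offset":[0,0,0],"rot":[0,0,0]}
    - {"jaw":0,"offset":[0,0,0],"rot":[0,0,0]}
    - {"jaw":0,"offset":[0,0,0],"rot":[0,0,0]}

```text
time_s: 11.42
eef_pos: [0.5764, 0.144, 0.0195]
eef_rot: [0.0, 0.999, 0.041, 0.001]
wrist_force: [-0.9, -0.5, 7.0]
opening: 0.458
grasp_force: 62.1
```

```bash
python3 -c "
from h import *
o=ctrl.get_obs();print(o['eef_pos'].round(4),o['wrist_force'].round(1),o['opening'],o['grasp_force'])"
```

```text
[0.5764 0.144  0.0195] [-0.9 -0.5  7. ] 0.45848449666205304 62.062389850616455
```

Gripped. I'll run the same lift, rock, and measure sequence.

Request:
apply_moves:
  moves:
    - {"jaw":0,"offset":[0,0,-5],"rot":[0,0,0]}
    - {"jaw":0,"offset":[0,0,-20],"rot":[0,0,0]}
    - {"jaw":0,"offset":[0,0,-30],"rot":[0,0,0]}
    - {"jaw":0,"offset":[0,0,-20],"rot":[0,0,0]}
    - {"jaw":0,"offset":[0,0,-5],"rot":[0,0,0]}

```text
time_s: 12.05
eef_pos: [0.5764, 0.1441, 0.1004]
eef_rot: [-0.0, 0.999, 0.041, 0.002]
wrist_force: [-0.1, -0.3, -4.3]
opening: 0.458
grasp_force: 62.2
```

Request:
apply_moves:
  moves:
    - {"jaw":0,"offset":[0,0,0],"rot":[0,5,0]}
    - {"jaw":0,"offset":[0,0,0],"rot":[0,8,0]}
    - {"jaw":0,"offset":[0,0,0],"rot":[0,7,0]}
    - {"jaw":0,"offset":[0,0,0],"rot":[0,5,0]}
    - {"jaw":0,"offset":[0,0,0],"rot":[0,0,0]}

```text
time_s: 12.68
eef_pos: [0.5723, 0.144, 0.0962]
eef_rot: [-0.009, 0.976, 0.04, 0.213]
wrist_force: [-1.1, -0.1, -6.2]
opening: 0.464
grasp_force: 61.9
```

Request:
apply_moves:
  moves:
    - {"jaw":0,"offset":[0,0,0],"rot":[0,0,0]}
    - {"jaw":0,"offset":[0,0,0],"rot":[0,-5,0]}
    - {"jaw":0,"offset":[0,0,0],"rot":[0,-8,0]}
    - {"jaw":0,"offset":[0,0,0],"rot":[0,-7,0]}
    - {"jaw":0,"offset":[0,0,0],"rot":[0,-5,0]}

```text
time_s: 13.3
eef_pos: [0.5776, 0.1438, 0.0993]
eef_rot: [0.0, 0.999, 0.041, -0.001]
wrist_force: [-0.4, -0.2, -4.9]
opening: 0.458
grasp_force: 62.0
```

```bash
python3 t.py
```

```text
t 14.0 F [-0.23  0.   -4.16] T [ 0.008 -0.041 -0.001] Ty -0.0411 +- 0.0355 [0.5753 0.144  0.0984] 0.463 [ 0.  0. -1.]
```

Request:
apply_moves:
  moves:
    - {"jaw":0,"offset":[0,0,0],"rot":[0,-5,0]}
    - {"jaw":0,"offset":[0,0,0],"rot":[0,-8,0]}
    - {"jaw":0,"offset":[0,0,0],"rot":[0,-7,0]}
    - {"jaw":0,"offset":[0,0,0],"rot":[0,-4,0]}
    - {"jaw":0,"offset":[0,0,0],"rot":[0,0,0]}

```text
time_s: 14.62
eef_pos: [0.576, 0.1438, 0.0971]
eef_rot: [0.009, 0.977, 0.04, -0.208]
wrist_force: [-0.9, -0.2, -4.4]
opening: 0.459
grasp_force: 62.0
```

Request:
apply_moves:
  moves:
    - {"jaw":0,"offset":[0,0,0],"rot":[0,0,0]}
    - {"jaw":0,"offset":[0,0,0],"rot":[0,5,0]}
    - {"jaw":0,"offset":[0,0,0],"rot":[0,8,0]}
    - {"jaw":0,"offset":[0,0,0],"rot":[0,7,0]}
    - {"jaw":0,"offset":[0,0,0],"rot":[0,4,0]}

```text
time_s: 15.25
eef_pos: [0.5741, 0.1442, 0.0994]
eef_rot: [-0.0, 0.999, 0.041, 0.002]
wrist_force: [0.4, 0.1, -4.8]
opening: 0.463
grasp_force: 62.0
```

```bash
python3 t.py
```

```text
t 15.95 F [-0.16 -0.35 -3.94] T [ 0.011  0.058 -0.002] Ty 0.0564 +- 0.0330 [0.5754 0.1439 0.098 ] 0.455 [-0. -0. -1.]
```

Middle body: Ty goes from −0.041 to +0.056, a change of 0.10 N m with the right sign, so it holds the loose piece. The first body showed no significant change. I'll carry this one to the tray with smooth, level moves.

Request:
apply_moves:
  moves:
    - {"jaw":0,"offset":[0,0,0],"rot":[0,0,5.8]}
    - {"jaw":0,"offset":[-1.6,10,0],"rot":[0,0,0]}
    - {"jaw":0,"offset":[-3.4,22,0],"rot":[0,0,0]}
    - {"jaw":0,"offset":[-5.3,34,0],"rot":[0,0,0]}
    - {"jaw":0,"offset":[-6.5,42,0],"rot":[0,0,0]}

```text
time_s: 16.58
eef_pos: [0.5563, 0.0352, 0.0984]
eef_rot: [0.0, 1.0, -0.008, 0.0]
wrist_force: [1.1, -0.4, -3.4]
opening: 0.457
grasp_force: 62.0
```

Request:
apply_moves:
  moves:
    - {"jaw":0,"offset":[-6.5,42,0],"rot":[0,0,0]}
    - {"jaw":0,"offset":[-6.5,42,0],"rot":[0,0,0]}
    - {"jaw":0,"offset":[-6.5,42,0],"rot":[0,0,0]}
    - {"jaw":0,"offset":[-6.5,42,0],"rot":[0,0,0]}
    - {"jaw":0,"offset":[-6.5,42,0],"rot":[0,0,0]}

```text
time_s: 17.2
eef_pos: [0.5194, -0.175, 0.0985]
eef_rot: [0.0, 1.0, -0.008, 0.0]
wrist_force: [-0.1, -0.3, -4.2]
opening: 0.457
grasp_force: 62.0
```

Request:
apply_moves:
  moves:
    - {"jaw":0,"offset":[-6.2,40,0],"rot":[0,0,0]}
    - {"jaw":0,"offset":[-5,32,0],"rot":[0,0,0]}
    - {"jaw":0,"offset":[-3.4,22,0],"rot":[0,0,0]}
    - {"jaw":0,"offset":[-1.6,10,0],"rot":[0,0,0]}
    - {"jaw":0,"offset":[-0.8,5,0],"rot":[0,0,0]}

```text
time_s: 17.82
eef_pos: [0.5009, -0.2816, 0.0981]
eef_rot: [-0.0, 1.0, -0.009, -0.0]
wrist_force: [0.1, -0.4, -3.6]
opening: 0.458
grasp_force: 62.0
```

```bash
python3 - <<'E'
from h import *
for c in("top","scene"):
    p,_=ctrl.camera(c); np.save(c+"2.npy",p)
    s=p[180:320,400:540] if c=="top" else p[150:290,120:260]
    cv2.imwrite(f"pics/{c}2.png",cv2.resize(s[:,:,::-1],(400,400),interpolation=cv2.INTER_CUBIC))
a,b=[cv2.imread(f"pics/{c}2.png") for c in("top","scene")]; cv2.imwrite("pics/both2.png",np.hstack([a,b]))
E
python3 t.py
```

```text
t 18.62 F [-0.01 -0.08 -4.34] T [-0.008  0.06   0.002] Ty 0.0603 +- 0.0244 [ 0.501  -0.2817  0.0983] 0.455 [ 0. -0. -1.]
```

View pics/both2.png

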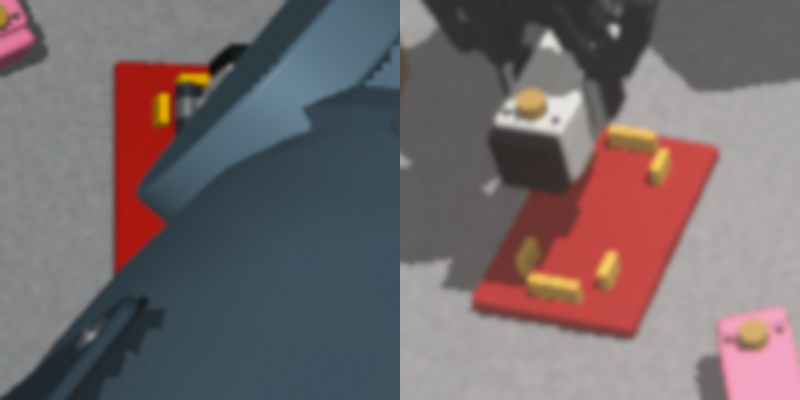

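Run:
```python
from h import *
ref={}
for cam,w in(("top",(430,195,510,295)),("scene",(140,185,240,272))):
    p=cv2.imread(f"pics/{cam}0.png")[:,:,::-1].copy(); hsv=cv2.cvtColor(p,cv2.COLOR_RGB2HSV); H,S,V=[hsv[:,:,i].astype(int) for i in range(3)]
    g=np.zeros((480,640),bool); g[w[1]:w[3],w[0]:w[2]]=1
    m=cv2.morphologyEx((g&((H<8)|(H>172)|((H>17)&(H<35)))&(S>110)).astype(np.uint8),cv2.MORPH_CLOSE,np.ones((7,7)))
    print(cam,"tray",rect(cam,m,.012))
    ye=(g&(H>17)&(H<35)&(S>110)).astype(np.uint8); n,l,s,c=cv2.connectedComponentsWithStats(ye)
    for i in range(1,n):
        if s[i,4]>8: print("  yel",c[i].round(1),s[i,4],(world(cam,c[i],.022)[0,:2]*1000).round(1))
p=np.load("scene2.npy"); hsv=cv2.cvtColor(p,cv2.COLOR_RGB2HSV); H,S,V=[hsv[:,:,i].astype(int) for i in range(3)]
m=((H>8)&(H<24)&(S>90)).astype(np.uint8); m[:,:150]=0; m[:,182:]=0; m[:172]=0; m[198:]=0
n,l,s,c=cv2.connectedComponentsWithStats(m)
for i in range(1,n): print("stub",c[i].round(1),s[i,4],(world("scene",c[i],.060+.0785)[0]*1000).round(1))
```

```text
top tray (array([ 503.2, -279.3]), array([ 99.4, 149. ]), 89.06)
  yel [470.8 208. ] 85 [ 564.6 -281.2]
  yel [456.  218.1] 52 [ 545.7 -255.4]
  yel [485.1 219.2] 53 [ 545.5 -305.2]
  yel [456.5 266.1] 59 [ 462.4 -254.3]
  yel [486.4 268. ] 60 [ 460.9 -304.5]
  yel [471.5 278.3] 79 [ 442.7 -278.9]
scene tray (array([ 504.2, -280.1]), array([ 99.9, 154.5]), 89.01)
  yel [201.  197.4] 79 [ 442.  -280.7]
  yel [183.4 203.1] 34 [ 461.1 -306.2]
  yel [210.5 207.2] 30 [ 461.3 -256.3]
  yel [164.2 238.8] 43 [ 544.6 -307.4]
  yel [192.5 243.8] 39 [ 545.6 -257.6]
  yel [173.8 250. ] 76 [ 564.1 -282.9]
stub [165.4 185.6] 80 [ 533.5 -282.2  138.5]
```

Stub at scene pixel (165,186) puts the body about 1.5 mm short of the tray nest centre in x. Heading and y already agree, so I'll shift +1.5 mm and lower.

Request:
apply_moves:
  moves:
    - {"jaw":0,"offset":[1.5,0.2,8],"rot":[0,0,0]}
    - {"jaw":0,"offset":[0,0,20],"rot":[0,0,0]}
    - {"jaw":0,"offset":[0,0,20],"rot":[0,0,0]}
    - {"jaw":0,"offset":[0,0,10],"rot":[0,0,0]}
    - {"jaw":0,"offset":[0,0,5],"rot":[0,0,0]}

```text
time_s: 19.25
eef_pos: [0.5021, -0.2816, 0.0343]
eef_rot: [-0.0, 1.0, -0.009, -0.001]
wrist_force: [-0.1, -0.6, -4.0]
opening: 0.458
grasp_force: 62.0
```

Request:
apply_moves:
  moves:
    - {"jaw":0,"offset":[0,0,4],"rot":[0,0,0]}
    - {"jaw":0,"offset":[0,0,4],"rot":[0,0,0]}
    - {"jaw":0,"offset":[0,0,3],"rot":[0,0,0]}
    - {"jaw":0,"offset":[0,0,2],"rot":[0,0,0]}
    - {"jaw":0,"offset":[0,0,1],"rot":[0,0,0]}

```text
time_s: 19.88
eef_pos: [0.5025, -0.282, 0.0213]
eef_rot: [0.0, 1.0, -0.009, 0.0]
wrist_force: [-0.0, -0.4, -4.1]
opening: 0.458
grasp_force: 62.0
```

```bash
sed -i 's/range(14)/range(4)/' t.py; python3 t.py
```

```text
t 20.07 F [-0.16  0.79 -4.07] T [-0.01   0.052 -0.04 ] Ty 0.0529 +- 0.0148 [ 0.5026 -0.282   0.0214] 0.458 [ 0. -0. -1.]
```

No contact yet, so about 2 mm remains; it is below cheek height without touching.

Request:
apply_moves:
  moves:
    - {"jaw":0,"offset":[0,0,1],"rot":[0,0,0]}
    - {"jaw":0,"offset":[0,0,0.7],"rot":[0,0,0]}
    - {"jaw":0,"offset":[0,0,0.5],"rot":[0,0,0]}
    - {"jaw":0,"offset":[0,0,0.3],"rot":[0,0,0]}
    - {"jaw":0,"offset":[0,0,0],"rot":[0,0,0]}

```text
time_s: 20.7
eef_pos: [0.5025, -0.282, 0.0195]
eef_rot: [-0.0, 1.0, -0.009, -0.0]
wrist_force: [-4.7, 1.9, 5.5]
opening: 0.46
grasp_force: 63.3
```

Contact: the wrist force went from −4 to +5.5 N at the original grasp height. Now release and rise.

Request:
apply_moves:
  moves:
    - {"jaw":0.45,"offset":[0,0,0],"rot":[0,0,0]}
    - {"jaw":0.55,"offset":[0,0,0],"rot":[0,0,0]}
    - {"jaw":0.75,"offset":[0,0,0],"rot":[0,0,0]}
    - {"jaw":0.8,"offset":[0,0,-5],"rot":[0,0,0]}
    - {"jaw":0.8,"offset":[0,0,-20],"rot":[0,0,0]}

```text
time_s: 21.32
eef_pos: [0.5018, -0.2813, 0.0436]
eef_rot: [-0.001, 1.0, -0.01, -0.001]
wrist_force: [-0.1, -0.6, -0.0]
opening: 0.802
grasp_force: 0.0
```

Request:
apply_moves:
  moves:
    - {"jaw":0.8,"offset":[0,0,-40],"rot":[0,0,0]}
    - {"jaw":0.8,"offset":[0,0,-50],"rot":[0,0,0]}
    - {"jaw":0.8,"offset":[-40,30,-30],"rot":[0,0,0]}
    - {"jaw":0.8,"offset":[-45,40,0],"rot":[0,0,0]}
    - {"jaw":0.8,"offset":[-45,40,0],"rot":[0,0,0]}

```text
time_s: 21.95
eef_pos: [0.3698, -0.3909, 0.1664]
eef_rot: [0.002, 1.0, -0.009, 0.001]
wrist_force: [-0.2, -0.2, -0.7]
opening: 0.798
grasp_force: 0.0
```

Request:
apply_moves:
  moves:
    - {"jaw":0.8,"offset":[-40,40,0],"rot":[0,0,0]}
    - {"jaw":0.8,"offset":[-40,40,0],"rot":[0,0,0]}
    - {"jaw":0.8,"offset":[-30,30,0],"rot":[0,0,0]}
    - {"jaw":0.8,"offset":[0,0,0],"rot":[0,0,0]}
    - {"jaw":0.8,"offset":[0,0,0],"rot":[0,0,0]}

```text
time_s: 22.58
eef_pos: [0.2586, -0.4972, 0.1647]
eef_rot: [0.0, 1.0, -0.01, 0.0]
wrist_force: [-0.4, 0.1, -0.9]
opening: 0.802
grasp_force: 0.0
```

```bash
python3 m.py
python3 - <<'E'
from h import *
p,_=ctrl.camera("scene"); q,_=ctrl.camera("top")
a=cv2.resize(p[180:400,130:570,::-1],(800,400),interpolation=cv2.INTER_CUBIC); cv2.imwrite("pics/s3.png",a)
cv2.imwrite("pics/t3.png",q[:,:,::-1])
hsv=cv2.cvtColor(q,cv2.COLOR_RGB2HSV); H,S,V=[hsv[:,:,i].astype(int) for i in range(3)]
g=np.zeros((480,640),bool); g[200:290,440:500]=1
print("tray top stub",rect("top",g&(H>9)&(H<20)&(S>110)&(V<215),.06))
print("body",rect("top",g&(S<60)&(V>120),.052))
E
```

```text
top tray (array([ 502.9, -279.7]), array([ 96.8, 146.6]), 89.04)
top rack (array([610.2, 147.3]), array([212.7, 316.7]), 4.82)
 stub [280.2 165.3] 60 [617.5  48.3]
 stub [160.9 170.7] 59 [601.2 247.9]
 top [280.8 187.6] 997 (array([584.7,  46.1]), array([84. , 38.6]), 4.8)
 top [162.  193.1] 986 (array([568.3, 245.5]), array([84.2, 38.2]), 4.81)
scene tray (array([ 534.5, -264.6]), array([8.9, 2.2]), 6.06)
scene rack (array([600.4, 225.5]), array([76.9, 50.5]), 52.95)
 stub [370.  296.1] 41 [616.7  47.1]
 stub [512.6 310.1] 46 [600.2 246.5]
 top [456.1 282.3] 8620 (array([628.2, 159.2]), array([251.6, 369.5]), 11.45)
 top [388.8 396.5] 2563 (array([746.6, 134.1]), array([ 32. , 262.1]), 11.86)
tray top stub (array([ 438.7, -267.1]), array([33.4,  8.8]), 87.88)
body (array([ 503.6, -278.9]), array([39.5, 84.4]), 88.47)
```

View pics/s3.png

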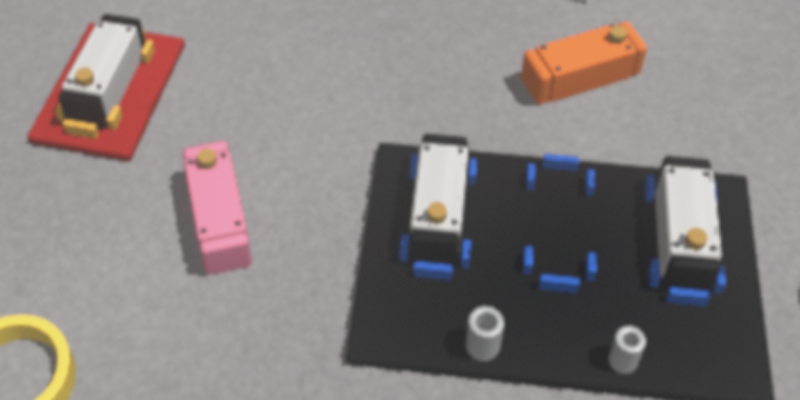

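View pics/t3.png

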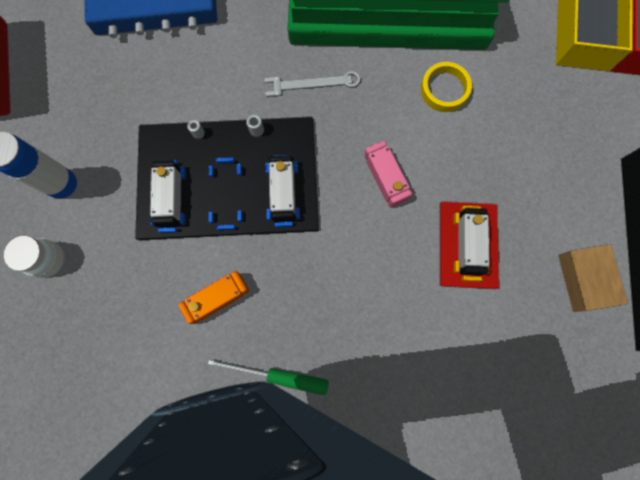

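The scene crop shows the rejected body seated in the red tray at (100,70), with sound bodies in the rack at (440,195) and (690,215). In the top view, the tray body is within 1 mm of the nest centre and the first body is within 1 mm of its start. The gripper is clear, so I'll hand in.

```bash
python3 -c "
from bench import ctrl
print(ctrl.hand_in())"
```

```text
the job is handed in; nothing more can be done
None
```

The job is handed in (no verdict came back): the middle valve body, whose moment shifted by 0.10 N m when rocked, is seated in the red reject tray; the first showed no significant shift and is back in its nest; the third I never lifted, since the middle one was already clear.

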